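# Shut the winder's guard into its interlock switch

## Task

Someone left the bare birch spool standing in the track of the little bench winder. Lift it out and stand it upright in the stainless steel tray, then slide the loose aluminium guard hood along the track until its flat tongue is fully home in the interlock slot and the hood is up against the motor housing. Let go of everything, and leave the other things on the bench where they are.

Things in the scene. Friction and masses are not known exactly. Their poses are not given: they have to be found in the camera images.
- slot_mouth (a point): Centre of the mouth of the guard switch slot, in the front face of the winder's grey motor housing, 20.5 mm above the bench. x points level into the slot, along the track; y across it; z up. The slot is 40 mm wide (flaring to about 52 at the mouth over 14 mm), 14 mm high, 60 mm deep. A steel spindle 12 mm thick sticks out 40 mm above it, axis 62 mm over the bench; it goes inside the hood.
- winder: The bench winder, fixed. Origin under its bed, 120 mm before the housing face; axes as the slot's. Housing 110 mm wide, 105 high (126 with a small black box on top), 100 deep. Flat bed 12 mm high, 120 wide, reaching 360 mm out from the face; on it two rails, 76 mm apart inside, 10 wide, tops 26 mm above the bench, running 350 mm from the face
- tongue_tip (a point): Middle of the front end of the guard's flat steel tongue, 20.5 mm above the bench. Its x axis points the way the tongue points (towards the slot), z up. The tongue is 30 mm wide, 5 mm thick and stands out 45 mm in front of the hood. Shut: this point is 45 mm inside the slot mouth, and the hood's front edges touch the housing.
- push_face (a point): Centre of the guard hood's flat upright back panel (70 mm wide, from 12 to 84 mm above the bench), 48 mm above the bench; x points from the panel towards the tongue (push this way), z up; 135 mm behind the tongue tip
- spool_center (a point): Centre (half-way up) of the bare birch spool, 64 mm high, standing upright on the bed between tongue and slot: its centre is 44 mm above the bench. Two flanges 56 mm across and 18 mm thick, and between them a groove 28 mm high with a core 40 mm across. Best gripped by the flanges. About 0.09 kg (varies).
- spool: The same spool; origin in the centre of its underside, z along its axis.
- tray_in (a point): Centre of the inner floor of the stainless steel tray, 3 mm above the bench; x along its length, z up. The tray is 200 x 150 mm, 25 mm high, walls 3 mm, fixed to the bench.
- guard: The guard: open-fronted aluminium hood with the tongue; origin in the centre of the hood's underside, x towards the tongue. Hood 90 mm long, 70 wide, 72 high (top 84 mm above the bench), about 0.45 kg (varies). Loose: rests on the bed between the rails with 3 mm play each side and slides along them; no latch or spring
- torch: Brushed aluminium torch with a black press button, 150 mm long, 40 mm thick, lying down. Bystander. Origin at mid-length on its underside.
- screwdriver: Red-handled screwdriver, 190 mm long, lying down. Bystander.
- organiser: Grey plastic washer organiser, 120 x 180 x 35 mm, its flap raised to 145 mm high at the far side. Bystander. Origin under its centre.
There are look-alikes about, which are no part of the job. Leave any blue look-alike of the guard alone.

How it is judged:
By the outcome, as a careful person would: the job done as asked, in the order asked, and still so for the second after the job is handed in, with the robot touching nothing.
It also fails if it takes over 72 s, if anything falls off the work surface, if the arm or the gripper's body presses on something with over 40 N, if the wrist force passes 120 N, or if a joint passes its speed limit or range.

## Robot

A 7-joint arm with a two-finger parallel gripper is mounted at the origin on the work surface. World frame = base frame: x ahead of the robot, y to its left, z up, the work surface at z = 0. Lengths are in m, angles in degrees, forces in N, time in s.
With the tool pointing down it reaches from about 0.4 to 0.875 m from the base axis. Payload 6.5 kg.
Tool frame: the origin (TCP) lies on the mounting face of the last link; the fingertips stand 173 mm ahead of it and the grasp point (between the pads) lies 155 mm ahead of it (tcp_to_tips is the distance from the TCP to the fingertips, in m); z points along the fingers, y is the line along which they close (so a half turn about z gives the same grasp; the last joint's range is limited). The gripper opens to 85 mm and grips with 20 to 120 N. Pads are 22 mm wide; open, the fingers measure 114 mm over their backs; the gripper's body (76 mm by 85 mm) begins 54 mm behind the grasp point. The pads swing forward as they close: fully open they stand 13 mm farther back than shut.
Start: joints at [-3.793, 30.733, -0.252, 88.115, 0.149, 61.152, -4.079], TCP at [0.65, 0, 0.405] pointing down, gripper open.
Joint ranges: [-154.64, 154.64], [-21.42, 123.67], [-72.66, 72.17], [13.99, 137.28], [-74.86, 254.86], [10.95, 109.41], [-158.01, 158.01]. Speed limits (degrees/s): [136.94, 136.94, 180, 180, 180, 180, 180].

## Interface

Orientations are given as [roll, pitch, yaw] about the fixed x, y, z axes, in that order (R = Rz(yaw) Ry(pitch) Rx(roll)).
In Python, from cell import movep, move_l, move_j, open_gripper, clamp, dwell, inverse_kinematics, sense, grab_frame, MotionError, close_job, masks_of, place_of, tcp_to_tips gives the robot as it stands. The module is installed in compiled form; this text tells all that it offers. Calls block until the motion is done:
- movep(position, orientation): joint-space move of the TCP to a pose.
- move_l(position, orientation=None, v=0.15, guard=None): straight line of the TCP; orientation=None keeps the orientation; v is the mean speed in m/s. With guard (N) it stops when the force on the tool has changed by that much, and returns True; else False.
- move_j(angles): joint-space move.
- open_gripper() and clamp(): open the fingers fully, or close them until they stop; the grip force is fixed at half the most.
- dwell(seconds).
- inverse_kinematics(position, orientation): joint angles nearest the present ones, or None.
- sense(): the state.
- grab_frame(name): name is "scene" or "side" or "wrist"; returns a dict with "img" (480x640x3 uint8, red, green, blue), "z_map" (480x640 float32, m along the optical axis (not along the pixel's ray), 0 where there is no reading), "mtx" (3x3 intrinsics, pixels), "xyz" and "rotation" of the camera in the world. Camera axes: x right, y down, z forward; pixel columns grow to the right and rows downward; lengths in m; the calibration is good to about 2 mm. The wrist camera is an equidistant fisheye: a pixel r from the principal point sees the ray r / f radians off the axis. A picture is of the moment at which its call begins.
A pose or a line that the arm cannot do raises MotionError and nothing moves.
- close_job(): hands the job in; it is judged then, once.
Trained networks look in a picture, given as the dict that the camera call returned (one of the last four; its "shot" number tells which), for a name from the list of things; names that differ only in an ending like _2 or _b are one class to them, and where a whole thing is asked for, a point or a joint stands for the part that bears it (a point fixed in the world has none). Each returns a list of dicts, best first, with "score" (0 to 1); they miss things now and then, are a little off and sometimes report something else, mostly with a low value. They report only what shows in the picture. A call takes as long as a camera call. They do not tell look-alikes from the thing itself.
- masks_of(target, picture): "region" (480x640 bool, what is visible of it) and "bbox" ([left, top, right, bottom] in pixels, round what is visible of it).
- place_of(target, picture): "at" ([column, row] in pixels: a listed point, or the origin of a listed thing).
The state is a dict: "clock": time; "q": joint angles; "qd": joint speeds; "joint_efforts": joint torques, N m; "position": TCP position; "tcp_rot": TCP orientation; "wrist_force": force on the tool from outside, world axes, zero at the start; "wrist_torque": the same for the moment, N m; "grip_width": finger opening in m; "grasp_force": force on a finger pad.
Only numpy, scipy, OpenCV 4.12 (cv2) and the standard library are available. Lean on these libraries where they do the work, as an engineer would, in place of code of your own. Each camera call takes 0.05 s, during which the arm holds its last target. There are 200 camera calls.

## Working session

There is one attempt and no reset: what is moved stays moved. The work goes in short steps, each a Python script; the robot and the scene stay as the last script left them, time stands still between calls to the robot, and variables do not carry over. Pictures are saved under pics/ and viewed, at most 10 in all, crops included, and the job is handed in when it is done.

```bash
mkdir -p pics
cat > h.py <<'E'
import numpy as np, cv2
from cell import *
def save(n,img): cv2.imwrite('pics/'+n,cv2.cvtColor(img,cv2.COLOR_RGB2BGR))
def ray(f,uv):
    K=f['mtx']; return np.array([(uv[0]-K[0,2])/K[0,0],(uv[1]-K[1,2])/K[1,1],1.])
def R(f): return np.array(f['rotation']).reshape(3,3)
def at_h(f,uv,h):
    d=R(f)@ray(f,uv); o=np.array(f['xyz']); return o+d*(h-o[2])/d[2]
def cloud(f):
    v,u=np.mgrid[:480,:640]; K=f['mtx']; z=f['z_map']
    p=np.stack([(u-K[0,2])/K[0,0]*z,(v-K[1,2])/K[1,1]*z,z],-1)
    return p@R(f).T+np.array(f['xyz'])
E
python3 - <<'E'
from h import *
H=dict(slot_mouth=.0205,tongue_tip=.0205,push_face=.048,spool_center=.044,tray_in=.003,winder=0,guard=.012,spool=.012,torch=0,organiser=0,screwdriver=0)
for c in('scene','side'):
    f=grab_frame(c); save(c+'0.png',f['img']); print(c,f['xyz'],R(f)[:,2])
    P=cloud(f)
    for n,h in H.items():
        for r in place_of(n,f):
            if r['score']>.2: print(n,round(r['score'],2),np.round(r['at']),np.round(at_h(f,r['at'],h),3))
print(sense()['clock'])
E
```

```text
Traceback (most recent call last):
  File "h.py", line 6, in R
    def R(f): return np.array(f['rotation']).reshape(3,3)
                     ~~~~~~~~~~~~~~~~~~~~~~~~~~~~~~~^^^^^
ValueError: cannot reshape array of size 3 into shape (3,3)
```

```bash
sed -i "s/^def R(f).*/from scipy.spatial.transform import Rotation as Ro\ndef R(f): return Ro.from_euler('xyz',f['rotation'],degrees=True).as_matrix()/" h.py
python3 - <<'E'
from h import *
H=dict(slot_mouth=.0205,tongue_tip=.0205,push_face=.048,spool_center=.044,tray_in=.003,winder=0,guard=.012,spool=.012,torch=0,organiser=0,screwdriver=0)
for c in('scene','side'):
    f=grab_frame(c); save(c+'0.png',f['img']); print(c,f['xyz'],f['rotation'],R(f)[:,2])
    P=cloud(f)
    for n,h in H.items():
        for r in place_of(n,f):
            if r['score']>.2: print(n,round(r['score'],2),np.round(r['at']),np.round(at_h(f,r['at'],h),3))
print(sense()['clock'],sense()['tcp_rot'])
E
```

```text
scene [1.22530961 0.48047803 0.83895581] [-133.56334488   -0.21362636  128.92990048] [-0.56530208 -0.45332551 -0.68915132]
slot_mouth 0.86 [345. 254.] [0.557 0.025 0.02 ]
tongue_tip 0.9 [300. 220.] [ 0.529 -0.156  0.02 ]
push_face 0.93 [286. 164.] [ 0.371 -0.35   0.048]
push_face 0.73 [266. 194.] [ 0.524 -0.29   0.048]
spool_center 0.68 [315. 227.] [ 0.544 -0.087  0.044]
tray_in 0.91 [481. 298.] [0.454 0.36  0.003]
winder 0.6 [317. 240.] [ 0.543 -0.082  0.   ]
guard 0.71 [276. 166.] [ 0.363 -0.403  0.012]
guard 0.64 [277. 208.] [ 0.521 -0.254  0.012]
spool 0.58 [312. 237.] [ 0.556 -0.091  0.012]
torch 0.74 [224. 192.] [ 0.557 -0.446  0.   ]
torch 0.48 [302. 223.] [ 0.516 -0.16   0.   ]
organiser 0.76 [373. 359.] [0.756 0.25  0.   ]
screwdriver 0.41 [270. 304.] [ 0.788 -0.028  0.   ]
screwdriver 0.34 [317. 229.] [ 0.51  -0.109  0.   ]
side [0.38811748 0.86119805 0.90526828] [-131.81155736    0.7269892  -170.51471126] [ 0.13117131 -0.73375721 -0.66662916]
tongue_tip 0.85 [330. 219.] [ 0.534 -0.154  0.02 ]
push_face 0.85 [411. 166.] [ 0.359 -0.354  0.048]
push_face 0.55 [342. 177.] [ 0.522 -0.281  0.048]
push_face 0.28 [331. 435.] [0.451 0.391 0.048]
spool_center 0.88 [311. 230.] [ 0.565 -0.085  0.044]
tray_in 0.77 [332. 433.] [0.455 0.363 0.003]
tray_in 0.58 [342. 175.] [ 0.53  -0.35   0.003]
winder 0.58 [323. 246.] [ 0.54  -0.085  0.   ]
guard 0.86 [338. 197.] [ 0.527 -0.25   0.012]
guard 0.83 [416. 166.] [ 0.345 -0.406  0.012]
spool 0.89 [313. 242.] [ 0.56  -0.083  0.012]
torch 0.84 [338. 152.] [ 0.556 -0.456  0.   ]
organiser 0.87 [182. 352.] [0.756 0.242 0.   ]
screwdriver 0.71 [209. 253.] [ 0.786 -0.024  0.   ]
1.25 [-1.79999705e+02  1.93678870e-03  9.00007374e+01]
```

View pics/scene0.png

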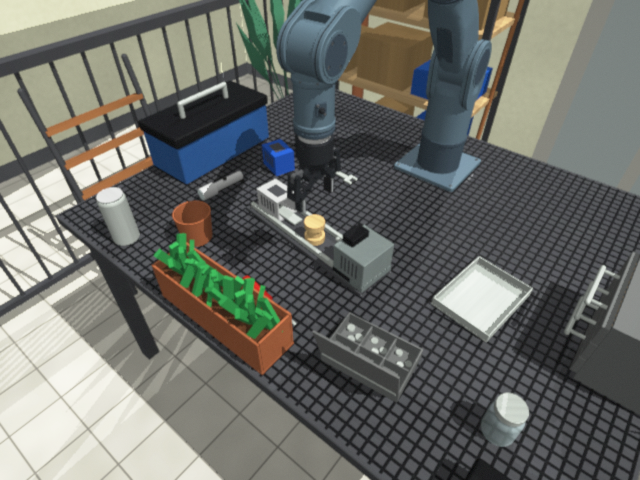

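View pics/side0.png

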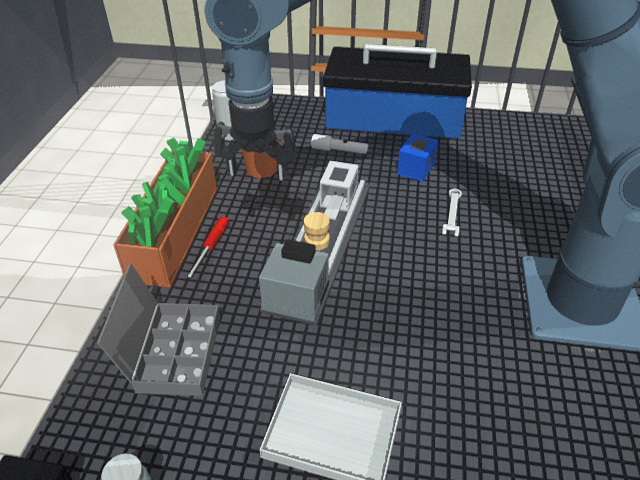

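Run:
```python
from h import *
ims=[]
for c in('scene','side'):
    f=grab_frame(c); P=cloud(f)
    def show(n,lo,hi,box):
        m=(P[...,2]>lo)&(P[...,2]<hi)&(P[...,0]>box[0])&(P[...,0]<box[1])&(P[...,1]>box[2])&(P[...,1]<box[3])&(f['z_map']>0)
        q=P[m]; 
        if len(q)<10: print(n,len(q));return
        r=cv2.minAreaRect((q[:,:2]*1000).astype(np.float32)); print(c,n,len(q),'c',np.round(r[0],1),'sz',np.round(r[1],1),round(r[2],1),'med z',np.median(q[:,2]).round(4))
    show('housing',.098,.112,(.45,.68,-.02,.2))
    show('spooltop',.071,.082,(.5,.62,-.13,-.04))
    show('guardtop',.079,.09,(.44,.6,-.33,-.15))
    show('rails',.021,.030,(.44,.64,-.34,-.01))
    show('bed',.009,.0145,(.44,.64,-.36,.0))
    show('trayrim',.02,.03,(.3,.6,.22,.48))
    show('organiser',.03,.15,(.62,.9,.1,.4))
    for n in('spool','guard','tray_in'):
        for r in masks_of(n,f)[:3]:
            q=P[r['region']]; print(n,round(r['score'],2),np.round(r['bbox']),np.round(np.median(q,0),3), np.round(np.percentile(q,[2,98],axis=0),3).tolist())
    u,v=((215,130) if c=='scene' else (240,120)); ims.append(cv2.resize(f['img'][v:v+190,u:u+190],(390,390),interpolation=cv2.INTER_CUBIC))
save('crop.png',np.hstack(ims))
```

```text
scene housing 1123 c [569.4  86. ] sz [101.  112.8] 82.2 med z 0.1032
scene spooltop 244 c [554.2 -82.5] sz [57. 53.] 39.1 med z 0.0743
scene guardtop 445 c [ 526.6 -245.3] sz [92.6 73.4] 83.3 med z 0.0825
scene rails 701 c [ 538.3 -157.5] sz [306.5 100.2] 83.5 med z 0.024
scene bed 868 c [ 547.5 -157.5] sz [328.4 104.3] 82.6 med z 0.0109
scene trayrim 409 c [453.6 361.2] sz [150.  204.6] 82.2 med z 0.0226
scene organiser 2289 c [730.8 222.4] sz [246.9 219.1] 6.5 med z 0.0802
spool 0.8 [300. 214. 329. 247.] [ 0.564 -0.073  0.063] [[0.504, -0.118, 0.009], [0.581, -0.054, 0.077]]
spool 0.28 [314. 312. 424. 404.] [0.764 0.253 0.021] [[0.695, 0.156, -0.001], [0.854, 0.339, 0.142]]
guard 0.63 [257. 180. 304. 224.] [ 0.54  -0.233  0.056] [[0.491, -0.292, 0.012], [0.566, -0.158, 0.085]]
tray_in 0.79 [432. 255. 532. 345.] [0.453 0.363 0.002] [[0.35, 0.282, -0.002], [0.559, 0.44, 0.024]]
side housing 1898 c [568.7  87.3] sz [102.1 111. ] 83.1 med z 0.1072
side spooltop 393 c [553.5 -80.9] sz [52.1 61. ] 8.5 med z 0.0782
side guardtop 719 c [ 526.8 -245.4] sz [96.5 72.3] 82.8 med z 0.0867
side rails 1058 c [ 536.5 -163.4] sz [298.7  97.7] 82.5 med z 0.0267
side bed 582 c [ 559.5 -177.7] sz [337.2 170.4] 82.4 med z 0.0131
side trayrim 1145 c [454.4 361. ] sz [154.2 201.2] 82.4 med z 0.0257
side organiser 5162 c [731.4 225.1] sz [246.4 221.2] 6.3 med z 0.078
spool 0.56 [305. 213. 329. 249.] [ 0.549 -0.068  0.072] [[0.526, -0.105, 0.017], [0.578, 0.045, 0.127]]
spool 0.28 [320. 163. 358. 216.] [ 0.528 -0.23   0.063] [[0.489, -0.284, 0.018], [0.563, -0.165, 0.09]]
guard 0.65 [318. 159. 356. 217.] [ 0.527 -0.23   0.059] [[0.488, -0.285, 0.017], [0.563, -0.163, 0.09]]
guard 0.65 [397. 132. 438. 180.] [ 0.347 -0.377  0.063] [[0.301, -0.453, 0.006], [0.39, -0.356, 0.079]]
tray_in 0.87 [259. 375. 402. 480.] [0.455 0.361 0.005] [[0.357, 0.282, 0.002], [0.553, 0.438, 0.028]]
```

View pics/crop.png

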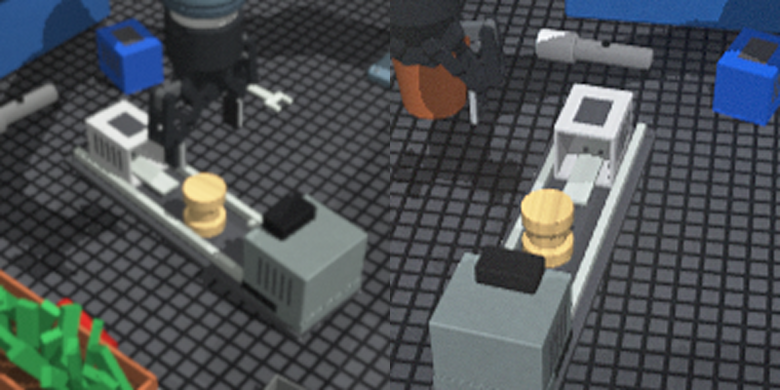

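The aluminium hood in the track (scene 277,205; crop 115,125) is the guard, because it is bare metal, has the tongue and sits between the rails. The box at (276,160) is the blue look-alike, so I leave it alone. The only spool stands in the track at (315,227). Sizes and heights match the description. The track yaw is 82.8°, and the spool is at (0.554, -0.082).

Run:
```python
from h import *
x,y=.554,-.082
for yaw in(-7.2,172.8): print(yaw,inverse_kinematics([x,y,.197],[180,0,yaw]),inverse_kinematics([.454,.361,.19],[180,0,yaw]))
q=[inverse_kinematics([x,y,.30],[180,0,w]) for w in(-7.2,172.8)]
yaw=-7.2 if q[1] is None or (q[0] is not None and abs(q[0][6])<abs(q[1][6])) else 172.8
o=[180,0,yaw]; print(yaw)
movep([x,y,.30],o); 
print('hit',move_l([x,y,.197],o,guard=8)); print(sense()['position'])
clamp(); s=sense(); print(s['grip_width'],s['grasp_force'],s['wrist_force'],s['clock'])
move_l([x,y,.30]); s=sense(); print(s['grip_width'],s['grasp_force'],s['wrist_force'],s['clock'])
f=grab_frame('side'); save('lift.png',f['img'][80:360,160:480])
```

```text
-7.2 [ -8.48454936  40.81576839  16.36406263 109.1088693  -19.86082007
  32.82310979 -76.26970522] [ -53.92366487   42.60973319   14.88280948  106.02290835  -18.26695804
   33.69334631 -124.70008603]
172.8 [ 15.14745819  40.50593357 -14.97415038 107.64188974  17.43431978
  34.06593847  71.87013877] [-30.78900489  42.69269545 -16.38763436 104.55684653  19.24709565
  35.47464073  23.9412879 ]
172.8
hit False
[ 0.55454893 -0.0818981   0.19771109]
0.0538507339434748 61.18779507174622 [-2.4933013   0.80113937  7.96629622] 4.1583
0.053473952631324366 63.0290223355405 [ 0.37308457 -0.23542839 -1.86989639] 4.9917
```

View pics/lift.png

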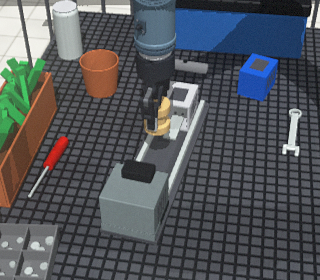

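The spool is held between the fingers, clear of the bed (crop 155,115). I'll carry it high over the housing to the tray.

Run:
```python
from h import *
o=[180,0,172.8]; t=[.454,.361]
move_l([.554,-.082,.38]); movep(t+[.38],o); move_l(t+[.215]); dwell(.3)
print('hit',move_l(t+[.185],v=.03,guard=4)); s=sense(); print(s['position'],s['wrist_force'],s['grip_width'])
open_gripper(); move_l(t+[.36]); print(sense()['clock'])
for c in('scene','side'):
    f=grab_frame(c); P=cloud(f)
    m=(P[...,2]>.058)&(P[...,2]<.075)&(abs(P[...,0]-.454)<.09)&(abs(P[...,1]-.361)<.07)
    r=cv2.minAreaRect((P[m][:,:2]*1000).astype(np.float32)); print(r,m.sum(),np.median(P[m][:,2]))
save('tray.png',f['img'][330:480,200:460])
# go behind the guard, closed fingers
u=np.array([np.cos(np.radians(82.75)),np.sin(np.radians(82.75))]); g=np.array([.5267,-.2453]); yaw=82.75
p=g-u*(.045+.045); cands=[w for w in(yaw,yaw-180) if inverse_kinematics([*p,.21],[180,0,w]) is not None]; print(cands,p)
w=cands[0]; clamp(); movep([*p,.36],[180,0,w]); print(sense()['q'],sense()['clock'])
```

```text
hit True
[0.45384522 0.36096551 0.18936292] [-0.92427468 -0.82176274  7.0202816 ] 0.05423074265497619
11.4583
((453.4446105957031, 360.88116455078125), (55.86661911010742, 54.613685607910156), 24.791080474853516) 387 0.06509970249840158
((452.6434020996094, 362.2265625), (54.317848205566406, 56.968936920166016), 8.995383262634277) 977 0.06877368372322523
[82.75, -97.25] [ 0.51534209 -0.33458045]
[24.70382405 30.07940435  5.47789879 96.36058775 -3.46253982 53.7319489
 24.38802034] 14.8
```

View pics/tray.png

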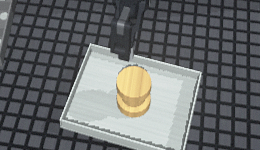

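The spool stands upright in the middle of the tray (crop 133,90; top at z≈0.067). Next I push the hood.

Run:
```python
from h import *
u=np.array([np.cos(np.radians(82.75)),np.sin(np.radians(82.75))]); g=np.array([.5267,-.2453])
P=lambda a:[*(g+u*a),.208]
al=lambda:(np.array(sense()['position'])[:2]-g)@u
print('down',move_l(P(-.09),guard=10)); dwell(.2)
print('stage1',move_l(P(.15),v=.06,guard=15),al(),sense()['wrist_force'],sense()['clock'])
dwell(.2)
print('stage2',move_l(P(.21),v=.02,guard=20),al(),sense()['wrist_force'],sense()['clock'])
f=grab_frame('scene'); save('push.png',cv2.resize(f['img'][170:300,250:420],None,fx=3,fy=3))
```

```text
down False
stage1 False 0.14993086683395732 [ 0.17391713 -2.0981183   0.13482048] 20.3167
stage2 True 0.18081752738538698 [ 1.08327073 -1.40582298  0.18328839] 22.2833
```

View pics/push.png

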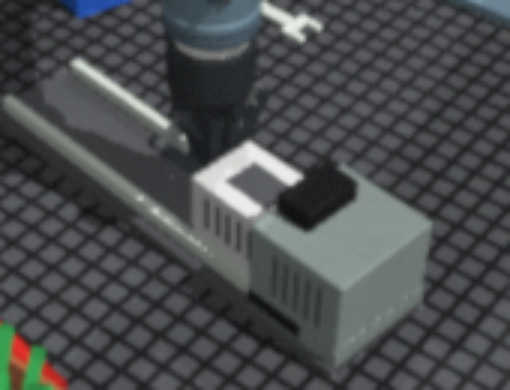

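The hood looks flush against the housing (crop 250,230). I'll press once more to check the stop repeats, back off, then measure.

Run:
```python
from h import *
u=np.array([np.cos(np.radians(82.75)),np.sin(np.radians(82.75))]); n=np.array([u[1],-u[0]]); g=np.array([.5267,-.2453])
P=lambda a,z=.208:[*(g+u*a),z]
al=lambda:(np.array(sense()['position'])[:2]-g)@u
print('press',move_l(P(.20),v=.02,guard=25),al(),sense()['wrist_force'])
move_l(P(.11)); move_l(P(.11,.38)); movep([.55,-.30,.40],[180,0,82.75]); dwell(.3); print(sense()['clock'])
face=np.array([.5627,.0371]); ims=[]
for c in('scene','side'):
    f=grab_frame(c); C=cloud(f); a=(C[...,:2]-face)@u; b=(C[...,:2]-face)@n; z=C[...,2]
    m=(z>.075)&(z<.093)&(a>-.16)&(a<-.003)&(abs(b)<.05)
    r=cv2.minAreaRect(np.c_[a[m],b[m]].astype(np.float32)*1000); print(c,'hood',r)
    t=(z>.098)&(z<.112)&(abs(b)<.06)&(a>-.05)&(a<.12); print('hood a',np.percentile(a[m],[1,99]),'housing a',np.percentile(a[t],[1,99]))
    x,y=((285,190) if c=='scene' else (250,190)); ims.append(cv2.resize(f['img'][y:y+130,x:x+130],(390,390),interpolation=cv2.INTER_CUBIC))
save('end.png',np.hstack(ims))
```

```text
press True 0.1819596724121214 [-0.19145475 -1.369806   -0.18493803]
25.8333
scene hood ((-54.217063903808594, -0.8891830444335938), (74.19348907470703, 77.25713348388672), 89.36065673828125)
hood a [-0.09167003 -0.01661034] housing a [0.00282952 0.09910157]
side hood ((-55.51243591308594, -1.1736717224121094), (71.57817077636719, 74.66944122314453), 89.35465240478516)
hood a [-0.09146491 -0.02365279] housing a [0.00192143 0.10038546]
```

View pics/end.png

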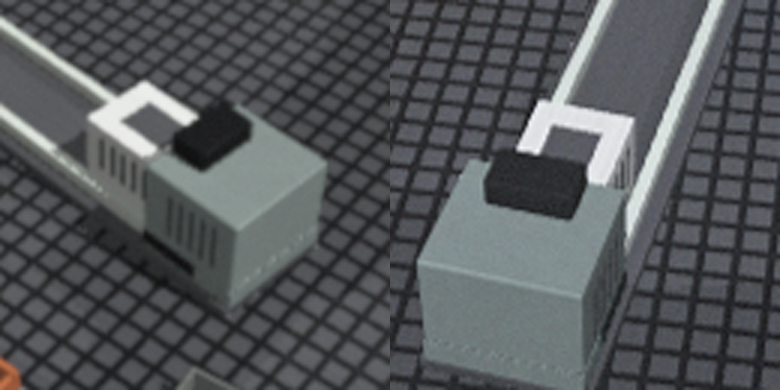

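The picture shows the hood flush with the housing (left crop 145,190). Its back edge is about 91 mm from the face, where 90 is nominal. The second press stopped 1 mm farther in, so I'll press once more to see whether it is really bottomed, then retreat.

Run:
```python
from h import *
u=np.array([np.cos(np.radians(82.75)),np.sin(np.radians(82.75))]); g=np.array([.5267,-.2453])
P=lambda a,z=.208:[*(g+u*a),z]
al=lambda:(np.array(sense()['position'])[:2]-g)@u
o=[180,0,82.75]
movep(P(.11,.38),o); move_l(P(.11)); move_l(P(.17)); dwell(.2)
for k in(25,35):
    print(move_l(P(.205),v=.015,guard=k),al(),sense()['wrist_force']); move_l(P(.17),v=.05); dwell(.2)
move_l(P(.11)); move_l(P(.11,.38)); movep([.55,-.30,.40],o); dwell(.5); print(sense()['clock'])
f=grab_frame('side'); save('fin.png',f['img'])
```

```text
True 0.1811366542948928 [-0.06830486 -1.97546611  1.02960512]
True 0.1827738274526419 [-0.41379387 -1.93110136  0.8644644 ]
35.7583
```

View pics/fin.png

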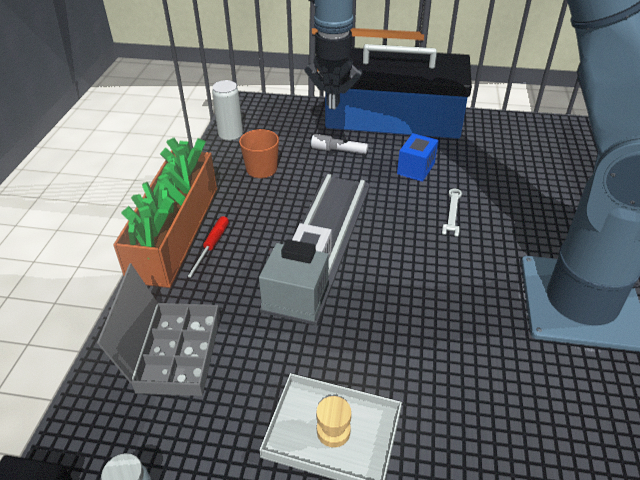

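The stop repeats at 181–183 mm, and the small spread is only compliance. The hood sits flush at (310,240), the spool is upright in the tray at (334,420), the other things haven't moved, and the arm is clear.

```bash
python3 -c "
from cell import *
print(close_job())"
```

```text
the job is handed in; nothing more can be done
None
```

The spool stands upright in the steel tray, the guard hood is pushed home against the motor housing with its tongue in the slot, and the job is handed in at about 36 s on the robot's clock (no verdict was returned).

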